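# Shim the rocking corner of a 96-well adapter plate

### The arm

A 6-joint arm with a two-finger parallel gripper is mounted at the origin on the work surface. World frame = base frame: x ahead of the robot, y to its left, z up, the work surface at z = 0. Lengths are in m, angles in rad, forces in N, time in s.
With the tool pointing down it reaches from about 0.325 to 0.9 m from the base axis. Payload 6.1 kg.
Tool frame: the origin (TCP) lies midway between the tips of the shut fingers; the grasp point (between the pads) lies 19 mm behind it; z points along the fingers, y is the line along which they close (so a half turn about z gives the same grasp; the last joint's range is limited). The gripper opens to 85 mm and grips with 20 to 120 N. Pads are 22 mm wide; open, the fingers measure 114 mm over their backs; the gripper's body (76 mm by 85 mm) begins 54 mm behind the grasp point. The pads swing forward as they close: fully open they stand 13 mm farther back than shut.
Start: joints at [1.027, 0.22, 1.526, -0, 1.395, -0.126], TCP at [0.254, 0.571, 0.231] pointing down, gripper open.
Joint ranges: [-2.98, 2.98], [-0.91, 2.08], [0.09, 2.57], [-1.24, 4.39], [0.2, 2.65], [-2.68, 2.68]. Speed limits (rad/s): [2.57, 2.57, 3.01, 3.14, 3.14, 3.14].

### API

Orientations are given as [roll, pitch, yaw] about the fixed x, y, z axes, in that order (R = Rz(yaw) Ry(pitch) Rx(roll)).
In Python, from plant import movep, move_l, set_joints, gripper_to, hold, inverse_kinematics, observe, get_image, get_calibration, Unreachable, job_done gives the robot as it stands. Calls block until the motion is done:
- movep(position, orientation): joint-space move of the TCP to a pose.
- move_l(position, feed=0.15, rotation=None, max_force=None): straight line of the TCP; rotation=None keeps the orientation; feed is the mean speed in m/s. With max_force (N) it stops when the force on the tool has changed by that much, and returns True; else False.
- set_joints(angles): joint-space move.
- gripper_to(opening, f_grip=None): finger opening in m; f_grip is the grip in N (None keeps the last); returns when the fingers have stopped.
- hold(seconds).
- inverse_kinematics(position, orientation): joint angles nearest the present ones, or None.
- observe(): the state.
- get_image(name): name is "side" or "top" or "wrist"; returns (picture, depth): 384x512x3 uint8, red, green, blue; 384x512 float32, m along the optical axis (not along the pixel's ray), 0 where there is no reading.
- get_calibration(name): a dict with "intrinsics" (3x3 intrinsics, pixels), "dist_coeffs" ([k1, k2, p1, p2, k3] as OpenCV has them; the pictures are not rectified), "world_from_camera" (4x4, takes a point from camera to world coordinates). Camera axes: x right, y down, z forward; pixel columns grow to the right and rows downward; lengths in m; the calibration is good to about 2 mm. A picture is of the moment at which its call begins: read the wrist's pose just before it. get_calibration takes no time and is no camera call; for the wrist camera it gives the pose at the moment of the call.
A pose or a line that the arm cannot do raises Unreachable and nothing moves.
- job_done(): hands the job in; it is judged then, once.
The state is a dict: "time_s": time; "q": joint angles; "joint_velocities": joint speeds; "joint_torque": joint torques, N m; "eef_pos": TCP position; "tcp_rot": TCP orientation; "ft_force": force on the tool from outside, world axes, zero at the start; "torque": the same for the moment, N m; "opening": finger opening in m; "grasp_force": force on a finger pad.
Only numpy, scipy, OpenCV 4.12 (cv2) and the standard library are available. Lean on these libraries where they do the work, as an engineer would, in place of code of your own. Each camera call takes 0.05 s, during which the arm holds its last target. There are 200 camera calls.

### The job

One corner of the aluminium 96-well adapter plate on the instrument deck rocks: it sinks about 3 mm when pressed and springs back, and it cannot be told by eye. With a fingertip, press down on the plate's corners, one after another, until you find the one that rocks all the way down, then press that corner's orange shim tab down flat, so that the plate sits level and firm. Leave the other three tabs up, do not lift the plate or shift it from its place, leave the bottle, tube block, scanner and remote where they are, and finish with the hand clear.

Things in the scene. Friction and masses are not known exactly. Their poses are not given: they have to be found in the camera images.
- deck: Fixed instrument deck: white tray 330 x 440 mm (x by y), walls 48 mm high at its sides and back, open towards the robot. Origin: on the bench, below the middle of the adapter plate; x away from the robot, y to the robot's left, turned by up to 0.22 rad. Steel stops and dowels up to 44 mm above the bench keep the plate from sliding.
- adapter: Loose aluminium plate 160 x 210 x 14 mm (x by y by z), 1.3 to 1.8 kg, with a grey 96-well block (86 x 128 mm, 22 mm above the plate's top) in its middle. Origin: centre of the underside of its feet; axes as the deck's; its top is 22 mm above the origin, 50 mm above the bench. It stands on four black rest pads, one under each corner; three are solid, one (any, looks the same) is soft.
- corner_near_left (a point): Where to press the plate's near (-x) left (+y) corner: the dark screw head on its top, 18 mm in from both edges, 19 mm (x) and 23 mm (y) clear of the well block. Moves with the plate. Over the soft pad the corner sinks 3 mm under 4 to 6 N to a hard stop and springs back (the opposite corner rises meanwhile); a sound corner sinks under 1 mm.
- corner_near_right (a point): Where to press the plate's near (-x) right (-y) corner: the dark screw head on its top, 18 mm in from both edges, 19 mm (x) and 23 mm (y) clear of the well block. Moves with the plate. Over the soft pad the corner sinks 3 mm under 4 to 6 N to a hard stop and springs back (the opposite corner rises meanwhile); a sound corner sinks under 1 mm.
- corner_far_left (a point): Where to press the plate's far (+x) left (+y) corner: the dark screw head on its top, 18 mm in from both edges, 19 mm (x) and 23 mm (y) clear of the well block. Moves with the plate. Over the soft pad the corner sinks 3 mm under 4 to 6 N to a hard stop and springs back (the opposite corner rises meanwhile); a sound corner sinks under 1 mm.
- corner_far_right (a point): Where to press the plate's far (+x) right (-y) corner: the dark screw head on its top, 18 mm in from both edges, 19 mm (x) and 23 mm (y) clear of the well block. Moves with the plate. Over the soft pad the corner sinks 3 mm under 4 to 6 N to a hard stop and springs back (the opposite corner rises meanwhile); a sound corner sinks under 1 mm.
- shim_near_left (a joint): Hinge of the fold-down shim at the near (-x) left (+y) corner, rad: 0 = tab up (sloping up and outwards at 46 degrees), 0.8 = flat, at its stop. Starts at 0 to 0.08; 2 to 6 N on the tab turns it and it stays where left. Flat, its leg reaches 3 mm below the plate's foot: just the height a soft pad gives way; at a sound corner it would jack the plate up 3 mm.
- tab_near_left (a point): Point on top of the orange tab (24 mm wide in x, 48 mm long from the hinge; its end is 28 mm out when up, 48 flat) at the near (-x) left (+y) corner, 32 mm from the hinge. The hinge is parallel to the plate's x, 8 mm outside its edge (at y = +113 mm, x = -60 mm in the plate's frame), 7 mm below its top; the tab points outwards, to +y. Flat, the tab is flush with the plate's top.
- shim_near_right (a joint): Hinge of the fold-down shim at the near (-x) right (-y) corner, rad: 0 = tab up (sloping up and outwards at 46 degrees), 0.8 = flat, at its stop. Starts at 0 to 0.08; 2 to 6 N on the tab turns it and it stays where left. Flat, its leg reaches 3 mm below the plate's foot: just the height a soft pad gives way; at a sound corner it would jack the plate up 3 mm.
- tab_near_right (a point): Point on top of the orange tab (24 mm wide in x, 48 mm long from the hinge; its end is 28 mm out when up, 48 flat) at the near (-x) right (-y) corner, 32 mm from the hinge. The hinge is parallel to the plate's x, 8 mm outside its edge (at y = -113 mm, x = -60 mm in the plate's frame), 7 mm below its top; the tab points outwards, to -y. Flat, the tab is flush with the plate's top.
- shim_far_left (a joint): Hinge of the fold-down shim at the far (+x) left (+y) corner, rad: 0 = tab up (sloping up and outwards at 46 degrees), 0.8 = flat, at its stop. Starts at 0 to 0.08; 2 to 6 N on the tab turns it and it stays where left. Flat, its leg reaches 3 mm below the plate's foot: just the height a soft pad gives way; at a sound corner it would jack the plate up 3 mm.
- tab_far_left (a point): Point on top of the orange tab (24 mm wide in x, 48 mm long from the hinge; its end is 28 mm out when up, 48 flat) at the far (+x) left (+y) corner, 32 mm from the hinge. The hinge is parallel to the plate's x, 8 mm outside its edge (at y = +113 mm, x = +60 mm in the plate's frame), 7 mm below its top; the tab points outwards, to +y. Flat, the tab is flush with the plate's top.
- shim_far_right (a joint): Hinge of the fold-down shim at the far (+x) right (-y) corner, rad: 0 = tab up (sloping up and outwards at 46 degrees), 0.8 = flat, at its stop. Starts at 0 to 0.08; 2 to 6 N on the tab turns it and it stays where left. Flat, its leg reaches 3 mm below the plate's foot: just the height a soft pad gives way; at a sound corner it would jack the plate up 3 mm.
- tab_far_right (a point): Point on top of the orange tab (24 mm wide in x, 48 mm long from the hinge; its end is 28 mm out when up, 48 flat) at the far (+x) right (-y) corner, 32 mm from the hinge. The hinge is parallel to the plate's x, 8 mm outside its edge (at y = -113 mm, x = +60 mm in the plate's frame), 7 mm below its top; the tab points outwards, to -y. Flat, the tab is flush with the plate's top.
- reagent: Bystander: white capped reagent bottle with a blue cap, 34 mm across, 58 mm high, standing in the tray behind the plate. Origin: centre of its underside.
- tube_block: Bystander: blue block with a strip of eight white tube caps, 30 x 88 x 26 mm, in the tray behind the plate. Origin: centre of its underside.
- scanner: Bystander: grey and white hand-held code scanner, 160 x 62 x 40 mm, lying on the bench left of the deck. Origin: on its underside, near its middle.
- remote: Bystander: white remote control, 105 x 45 x 18 mm, lying on the bench right of the deck. Origin: centre of its underside.

How it is judged:
On the way, in this order (a step that is already met when the one before it is completed fails the run):
1. the rocking corner has been found: a fingertip on it has pressed it down, with all four shim tabs still up (contact force between the fingers and adapter above 1 N and ((z of corner_near_left in the frame of deck below 0.0482 m and horizontal distance between the grasp point and corner_near_left below 0.035 m) or (z of corner_near_right in the frame of deck below 0.0482 m and horizontal distance between the grasp point and corner_near_right below 0.035 m) or (z of corner_far_left in the frame of deck below 0.0482 m and horizontal distance between the grasp point and corner_far_left below 0.035 m) or (z of corner_far_right in the frame of deck below 0.0482 m and horizontal distance between the grasp point and corner_far_right below 0.035 m)) and value of joint each of shim_near_left, shim_near_right, shim_far_left, shim_far_right below 0.2 rad), for 0.05 s.
2. one shim tab has been pressed flat (((value of joint shim_near_left above 0.72 rad and value of joint each of shim_near_right, shim_far_left, shim_far_right below 0.2 rad) or (value of joint shim_near_right above 0.72 rad and value of joint each of shim_near_left, shim_far_left, shim_far_right below 0.2 rad) or (value of joint shim_far_left above 0.72 rad and value of joint each of shim_near_left, shim_near_right, shim_far_right below 0.2 rad) or (value of joint shim_far_right above 0.72 rad and value of joint each of shim_near_left, shim_near_right, shim_far_left below 0.2 rad))), for 0.1 s.
At the end, for the whole second after the job is handed in: only the rocking corner's tab is flat (joint above 0.72 of 0.8 rad), the other three up (below 0.2); the plate is level within 0.012 rad, that corner within 1.5 mm of its proper height, the plate at rest within 6 mm and the bystanders within 20 mm of where they stood ((((value of joint shim_near_left above 0.72 rad and value of joint each of shim_near_right, shim_far_left, shim_far_right below 0.2 rad) and z of corner_near_left in the frame of deck between 0.0485 and 0.0515 m) or ((value of joint shim_near_right above 0.72 rad and value of joint each of shim_near_left, shim_far_left, shim_far_right below 0.2 rad) and z of corner_near_right in the frame of deck between 0.0485 and 0.0515 m) or ((value of joint shim_far_left above 0.72 rad and value of joint each of shim_near_left, shim_near_right, shim_far_right below 0.2 rad) and z of corner_far_left in the frame of deck between 0.0485 and 0.0515 m) or ((value of joint shim_far_right above 0.72 rad and value of joint each of shim_near_left, shim_near_right, shim_far_left below 0.2 rad) and z of corner_far_right in the frame of deck between 0.0485 and 0.0515 m)) and angle between adapter's own z axis and vertical below 0.012 rad and distance of adapter from where it was at the start of the episode below 0.006 m and linear speed of adapter below 0.01 m/s and distance of each of reagent, tube_block, scanner, remote from where it was at the start of the episode below 0.02 m); the robot touches nothing.
It fails at once if the plate was lifted (z of adapter in the frame of deck above 0.036 m).
It fails at once if the shim of a sound corner was pressed down, jacking the plate up ((value of joint shim_near_left above 0.5 rad and z of corner_near_left in the frame of deck above 0.0518 m) or (value of joint shim_near_right above 0.5 rad and z of corner_near_right in the frame of deck above 0.0518 m) or (value of joint shim_far_left above 0.5 rad and z of corner_far_left in the frame of deck above 0.0518 m) or (value of joint shim_far_right above 0.5 rad and z of corner_far_right in the frame of deck above 0.0518 m)).
It fails at once if a second shim tab was pressed (value of joint each of shim_near_right, shim_near_left above 0.35 rad or value of joint each of shim_far_left, shim_near_left above 0.35 rad or value of joint each of shim_far_left, shim_near_right above 0.35 rad or value of joint each of shim_far_right, shim_near_left above 0.35 rad or value of joint each of shim_far_right, shim_near_right above 0.35 rad or value of joint each of shim_far_right, shim_far_left above 0.35 rad).
It fails at once if a bystander was moved, lifted or knocked over (distance of any of reagent, tube_block, scanner, remote from where it was at the start of the episode above 0.02 m or angle between any of reagent, tube_block, scanner, remote's own z axis and vertical above 0.3 rad).
It also fails if it takes over 58 s, if anything falls off the work surface, if the arm or the gripper's body presses on something with over 40 N, if the wrist force passes 120 N, or if a joint passes its speed limit or range.

## Working session

There is one attempt and no reset: what is moved stays moved. The work goes in short steps, each a Python script; the robot and the scene stay as the last script left them, time stands still between calls to the robot, and variables do not carry over. Pictures are saved under pics/ and viewed, at most 10 in all, crops included, and the job is handed in when it is done.

```bash
mkdir -p pics
python3 - <<'E'
from plant import *
import cv2,numpy as np
s=observe();print(s['time_s'],s['eef_pos'],s['tcp_rot'],s['ft_force'],s['opening'])
for n in('top','side'):
    p,d=get_image(n);cv2.imwrite(f'pics/{n}0.png',p[:,:,::-1]);np.save(f'pics/{n}0.npy',d)
    c=get_calibration(n);print(n,c)
E
```

```text
0.0 [0.25327928 0.57070182 0.23019534] [-3.13963933e+00 -2.37601281e-04  2.72378501e+00] [ 0.37923226 -0.85385198  0.19903355] 0.08523835667880574
top {'intrinsics': array([[427.32043868,   0.        , 259.07057361],
       [  0.        , 427.32043868, 197.47993536],
       [  0.        ,   0.        ,   1.        ]]), 'dist_coeffs': array([-0.1621183,  0.       ,  0.       ,  0.       ,  0.       ]), 'world_from_camera': array([[-0.01957471, -0.98341794,  0.18029415,  0.3283126 ],
       [-0.99975053,  0.01731254, -0.0141123 ,  0.01885347],
       [ 0.01075694, -0.18052541, -0.9835115 ,  1.42153366],
       [ 0.        ,  0.        ,  0.        ,  1.        ]])}
side {'intrinsics': array([[477.15558857,   0.        , 258.98993605],
       [  0.        , 477.15558857, 188.75074026],
       [  0.        ,   0.        ,   1.        ]]), 'dist_coeffs': array([-0.10195321,  0.        ,  0.        ,  0.        ,  0.        ]), 'world_from_camera': array([[ 0.91383316, -0.26049295,  0.31153231,  0.11379057],
       [-0.40573525, -0.55362973,  0.72723656, -1.11554525],
       [-0.01696644, -0.79097253, -0.61161638,  1.04222021],
       [ 0.        ,  0.        ,  0.        ,  1.        ]])}
```

View pics/top0.png

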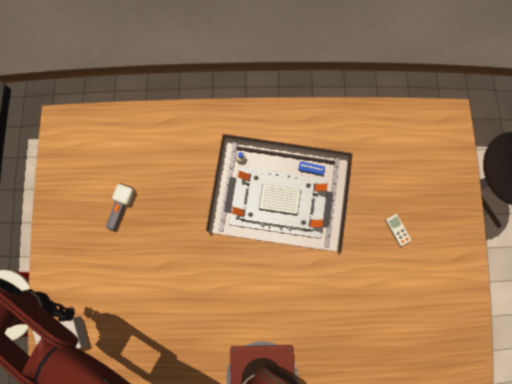

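The plate's well block is centred near pixel (280,199), with the deck turned slightly clockwise. The orange tabs are at about (244,176), (239,211), (320,187) and (316,223). Next I move the wrist camera above it.

```bash
cat > h.py <<'E'
from plant import *
import cv2,numpy as np
def ray(c,px,z):
    p=np.atleast_2d(np.array(px,float))
    u=cv2.undistortPoints(p[:,None],c['intrinsics'],c['dist_coeffs'])[:,0]
    T=c['world_from_camera'];d=np.c_[u,np.ones(len(u))]@T[:3,:3].T
    return T[:3,3]+d*((z-T[2,3])/d[:,2])[:,None]
E
python3 - <<'E'
from h import *
P=ray(get_calibration('top'),[(280,199),(244,176),(239,211),(320,187),(316,223)],.06);print(P)
c=get_calibration('wrist');s=observe()
from scipy.spatial.transform import Rotation as R
Rt=R.from_euler('xyz',s['tcp_rot']).as_matrix()
T=c['world_from_camera'];off=Rt.T@(T[:3,3]-s['eef_pos']);print('off',off);print(Rt.T@T[:3,:3],c['intrinsics'])
yaw=np.arctan2(*(P[1]-P[2]+P[3]-P[4])[[1,0]]);print('yaw',yaw)
gripper_to(0)
for h in (.40,.36,.32,.28):
    o=[np.pi,0,np.pi+yaw if yaw<0 else yaw-np.pi]
    Rn=R.from_euler('xyz',o).as_matrix()
    t=P[0]-Rn@np.array([off[0],off[1],0]);t[2]=h
    try: movep(t,o);print(h,t);break
    except Unreachable as e: print(h,e)
s=observe();print(s['time_s'],s['eef_pos'],s['tcp_rot'],s['q'],s['opening'])
p,d=get_image('wrist');cv2.imwrite('pics/w1.png',p[:,:,::-1]);np.save('pics/w1.npy',d);np.save('pics/w1c.npy',get_calibration('wrist'),allow_pickle=True)
E
```

```text
[[ 0.57170357 -0.0684007   0.06      ]
 [ 0.6501832   0.04720308  0.06      ]
 [ 0.53477609  0.06482377  0.06      ]
 [ 0.60923862 -0.20062371  0.06      ]
 [ 0.4911402  -0.18235563  0.06      ]]
off [ 0.07308529  0.00040004 -0.14215079]
[[ 3.89132850e-04 -9.58288049e-01 -2.85803891e-01]
 [ 9.99999715e-01  1.87913960e-04  7.31470228e-04]
 [-6.47252637e-04 -2.85804094e-01  9.58287849e-01]] [[335.47996678   0.         252.40746262]
 [  0.         335.47996678 190.11949832]
 [  0.           0.           1.        ]]
yaw -0.15250222692793852
0.4 [ 0.64387986 -0.07989861  0.4       ]
3.6083 [ 0.64391309 -0.07895268  0.39978255] [ 3.14135377e+00 -3.62728280e-04  2.99023739e+00] [-2.43568119e-01  2.31189729e-01  1.20434927e+00  2.06364784e-04
  1.70643684e+00 -1.66298127e+00] 0.00010276666583398796
```

View pics/w1.png

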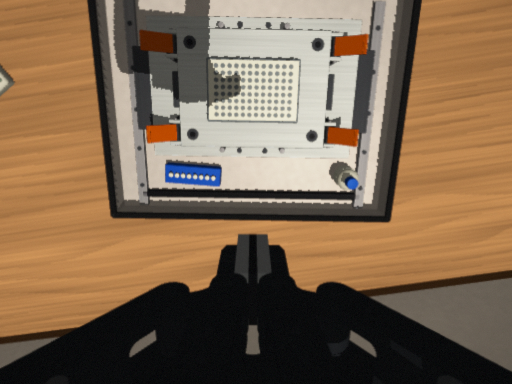

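The wrist picture shows all four tabs up. The screw heads are at near-right (190,42), near-left (318,44), far-right (193,134) and far-left (312,136).

```bash
cat >> h.py <<'E'
def plate():
    c=np.load('pics/w1c.npy',allow_pickle=True).item()
    names=['nr','nl','fr','fl'];W=ray(c,[(190,42),(318,44),(193,134),(312,136)],.052)
    M=np.array([(-62,-87),(-62,87),(62,-87),(62,87)])/1e3
    m=W[:,:2].mean(0);H=(W[:,:2]-m).T@M;th=np.arctan2(H[1,0]-H[0,1],H[0,0]+H[1,1])
    Rm=np.array([[np.cos(th),-np.sin(th)],[np.sin(th),np.cos(th)]])
    return m,th,Rm,(W[:,:2]-m)@Rm-M
def w(xy): m,th,Rm,_=plate();return m+Rm@np.array(xy)
E
python3 - <<'E'
from h import *
m,th,_,e=plate();print(m,th,e*1e3)
d=np.load('pics/w1.npy');c=np.load('pics/w1c.npy',allow_pickle=True).item()
T=c['world_from_camera']
for u,v in [(190,42),(318,44),(193,134),(312,136),(180,90),(330,60),(157,42),(350,46),(162,133),(343,136)]:
    q=cv2.undistortPoints(np.array([[[u,v]]],float),c['intrinsics'],c['dist_coeffs'])[0,0]
    z=np.median(d[v-1:v+2,u-1:u+2]);print(u,v,T[:3,:3]@np.array([q[0]*z,q[1]*z,z])+T[:3,3])
E
```

```text
[ 0.57272531 -0.06598036] -0.1666731840675176 [[ 0.2591398   0.58101594]
 [ 0.00270289 -0.52574327]
 [-0.21975008  0.46445815]
 [-0.0420926  -0.51973082]]
190 42 [ 0.49720832 -0.14124964  0.05005947]
318 44 [0.52574991 0.02996889 0.05004294]
193 134 [ 0.61942732 -0.16183279  0.05061109]
312 136 [0.64840855 0.00925994 0.05048002]
180 90 [ 0.5563248  -0.16770571  0.05023285]
330 60 [0.54842552 0.04473156 0.04824601]
157 42 [ 0.49281818 -0.18198067  0.06463205]
350 46 [0.53585215 0.06853748 0.0650048 ]
162 133 [ 0.61005341 -0.20218629  0.06474866]
343 136 [0.65256188 0.05022194 0.06599834]
```

Run:
```python
from h import *
m,th,_,_=plate();O=[np.pi,0,np.pi+th]
C=dict(fl=(62,87),nl=(-62,87),nr=(-62,-87),fr=(62,-87))
for i,(k,xy) in enumerate(C.items()):
    p=w(np.array(xy)/1e3)
    (movep([*p,.11],O) if i==0 else move_l([*p,.11],feed=.2))
    move_l([*p,.062],feed=.1);hold(.2);f0=observe()['ft_force'][2]
    r=move_l([*p,.040],feed=.015,max_force=10);s=observe()
    print(k,r,'z',s['eef_pos'][2],'F',s['ft_force'][2]-f0,'xy err',s['eef_pos'][:2]-p,'t',s['time_s'],flush=True)
    hold(.15);s=observe();print('  after',s['eef_pos'][2],s['ft_force'][2]-f0)
    found=s['eef_pos'][2]<.0485
    move_l([*p,.11],feed=.15)
    if found: break
```

```text
fl True z 0.05004104825735266 F 4.137398208677803 xy err [-7.21332478e-05 -6.95584707e-06] t 6.5167
  after 0.050076349656495774 5.363152178045841
nl True z 0.050045064250893306 F 4.51457113353296 xy err [-5.02530355e-05  9.52305655e-06] t 9.7
  after 0.05006214565113276 4.398269762465555
nr True z 0.05002266964547725 F 5.255420247610547 xy err [-6.88294051e-05  2.24349550e-05] t 13.1333
  after 0.050020493519139744 4.6624875965244295
fr True z 0.04743054776160992 F 5.537398535794493 xy err [ 0.00036929 -0.00034101] t 16.4417
  after 0.047432348813121424 5.9474095187966975
```

The far-right corner is the soft one: it sank 2.6 mm, while the other three didn't move. Now I press its tab.

Run:
```python
from h import *
p=w((.060,-.138))
move_l([*p,.11],feed=.15);move_l([*p,.088],feed=.1);hold(.2);f0=observe()['ft_force']
r=False
for z in (.075,.065,.058,.054,.052,.050,.048):
    r=move_l([*p,z],feed=.02,max_force=15);s=observe();print(z,r,s['eef_pos'][2],s['ft_force']-f0,s['time_s'],flush=True)
    if r: break
hold(.2)
s=observe();print(s['eef_pos'],s['ft_force']-f0)
move_l([*p,.12],feed=.1)
q=w((.12,.0));c=w((.0,.0))
d=np.append(w((.075,0)),.40)
m,th,_,_=plate();movep(d,[np.pi,0,np.pi+th])
cal=get_calibration('wrist');im,dep=get_image('wrist');cv2.imwrite('pics/w2.png',im[:,:,::-1])
T=cal['world_from_camera'];v,u=np.mgrid[:384,:512];pt=np.c_[u.ravel(),v.ravel()].astype(float)
n=cv2.undistortPoints(pt[:,None],cal['intrinsics'],cal['dist_coeffs'])[:,0]
X=(np.c_[n,np.ones(len(n))]*dep.ravel()[:,None])@T[:3,:3].T+T[:3,3]
_,_,Rm,_=plate();L=(X[:,:2]-m)@Rm
for a,b in [(60,-123),(60,-130),(60,-138),(60,-146),(60,-152),(60,-158),(60,130),(-60,-130),(-60,130),(70,-87),(70,87),(-70,-87),(-70,87)]:
    k=np.hypot(*(L-np.array([a,b])/1e3).T)<.004;print(a,b,np.median(X[k,2]),k.sum())
print(observe()['time_s'])
```

```text
0.075 False 0.07492092500102818 [ 0.07326161  0.77538176 -0.09980213] 19.025
0.065 False 0.06513612882778413 [ 0.13083643 -1.36909013  3.78150184] 19.675
0.058 False 0.05776360343255664 [ 1.24939058 -0.34175908  2.79808623] 20.175
0.054 False 0.05387320126181826 [ 0.28813673 -1.66190682  2.43954614] 20.525
0.052 False 0.051898194151612 [ 1.9275155  -1.69930614  3.48625026] 20.775
0.05 False 0.04996529138672708 [ 0.54239589 -2.58274342  3.26040112] 21.025
0.048 False 0.049496222201220574 [-3.71855852 -1.28507414 12.09721736] 21.275
[ 0.6091856  -0.21216792  0.04947941] [-3.05539861 -1.12273421 13.04927303]
60 -123 0.04988914975274478 22
60 -130 0.049732644599236736 24
60 -138 0.04973497959226911 22
60 -146 0.04971982361853289 21
60 -152 0.0497746827101799 24
60 -158 0.05024176963679722 25
60 130 0.06846259097573096 34
-60 -130 0.06701285675597018 42
-60 130 0.06823093291069654 43
70 -87 0.050146458896021706 23
70 87 0.05002864743350449 21
-70 -87 0.049906474084346675 31
-70 87 0.04934724820004477 27
23.5833
```

View pics/w2.png

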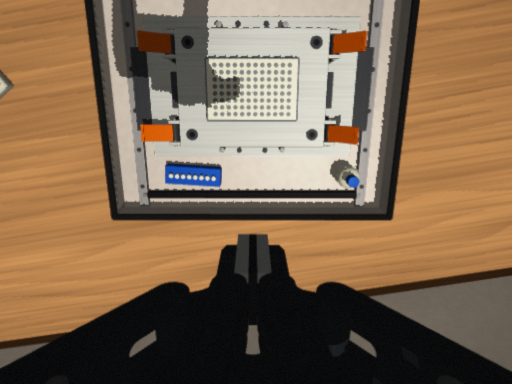

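The far-right tab, around (157,132), now lies flat: the depth along it is a constant 49.7 mm. The other three tabs are up, the plate is level and the hand is clear.

```bash
python3 -c "
from plant import *
print(job_done())"
```

```text
the job is handed in; nothing more can be done
None
```

The far-right corner was the one that rocked: it sank about 2.6 mm and the other three held firm. I pressed its tab flat, left the other three up, and handed the job in with the plate level and the hand clear; no verdict came back.

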